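Rinse a tumbler on the glass rinser

TASK

Push the glass rinser's drip tray fully home, then take the upside-down glass tumbler from the bar mat, set it mouth down and centred on the rinser's black sprung star, and press it straight down, firmly but not hard, until the star is fully down on its stop. Do not press the star while the tray is open. Finish while holding: the program ends with the gripper still on the tumbler and keeping it pressed down at the stop; leave the mug and the white sauce bottle as they stand.

Things in the scene. Friction and masses are not known exactly. Their poses are not given: they have to be found in the camera images.
- rinser: Glass rinser, fixed: a low steel box 150 mm deep (x), 180 mm wide (y), 52 mm high with a slatted top, a slide-out drip tray at its front (-x side) and a black six-armed star on a sprung stem in the middle. A small water pipe stands out 25 mm at the back. Origin: centre of its underside, on the table. Its x axis points from front to back, z up.
- tray (a joint): How far the drip tray stands out of the rinser's front, m: 0 = fully home, 0.060 = fully out. It slides along the rinser's x axis (pushed in towards the rinser's +x) with about 1.5 N of friction and stays where it is left.
- tray_pull (a point): Middle of the front edge of the tray's finger pull: a folded steel strip 90 mm wide, from 25 to 39 mm above the table, 15 mm in front of the tray's front panel. The point lies 32 mm above the table; with the tray home it is 94 mm in front of the rinser's centre (rinser x = -0.094). Pushing on it shuts the tray.
- star (a joint): How far the star is pressed down, m: 0 = up, 0.016 = on its hard stop. The spring pushes up with about 5 N at the top and about 11.5 N at the stop.
- star_seat (a point): Star's centre at the top of its arms, where a glass rim rests; sinks with the star: 82 mm above the table when up, 66 mm at the stop. At the arms' ends, outward-leaning horns stand 12 mm above the arms, 93 mm clear across at the foot and over 105 mm at the tips, and guide the rim in. A spray nozzle 22 mm across stands 15 mm above the arms in the middle.
- tumbler: Clear glass tumbler standing mouth down on the bar mat: 91 mm tall, 68 mm across the base (which is on top now), 71 mm across at 20 mm below the base, widening to 80 mm across at the rim; hollow, 0.15 to 0.31 kg. Origin: centre of its base, i.e. the centre of the top face as it stands, 101 mm above the table; its z axis points down, from base to mouth.
- tumbler_rim (a point): Centre of the tumbler's rim (mouth), 91 mm from its base along its z axis; below the base as it stands.
- bar_mat: Black rubber bar mat with studs, fixed, 140 mm (x) by 240 mm (y), 10 mm thick, lying flat. Origin: centre of its underside. The tumbler and the mug stand on its two halves, either way round, about 120 mm apart.
- mug: Light blue and white mug standing mouth down on the bar mat beside the tumbler, 92 mm tall, 78 mm across, its handle sticking out roughly along the mat's x axis; bystander. Origin: middle of its outline with the handle, about 17 mm from the cup's axis towards the handle, at the height of its base (on top now).
- sauce_white: White squeeze bottle with a red cone tip, 58 mm across, 185 mm tall, standing to the right of the rinser; bystander. Origin: centre of its underside.
There are look-alikes about, which are no part of the job. What is shaped like the tumbler but orange is not meant.

How it is judged:
By the outcome, as a careful person would: the job done as asked, in the order asked, and still so for the second after the job is handed in, while the arm keeps its last pose, push and grip.
It also fails if it takes over 58 s, if anything falls off the work surface, if the arm or the gripper's body presses on something with over 40 N, if the wrist force passes 120 N, or if a joint passes its speed limit or range.

ROBOT

A 6-joint arm with a two-finger parallel gripper is mounted at the origin on a cart in front of the work surface, level with it; the furniture and walls round the work are solid. World frame = base frame: x ahead of the robot, y to its left, z up, the work surface at z = 0. Lengths are in m, angles in degrees, forces in N, time in s.
With the tool pointing down it reaches from about 0.375 to 0.9 m from the base axis. Payload 3.1 kg.
Tool frame: the origin (TCP) lies on the centre line of the jaws, within the pads' length; the fingertips stand 17 mm ahead of it and the grasp point (between the pads) lies 2 mm behind it; z points along the fingers, y is the line along which they close (so a half turn about z gives the same grasp; the last joint's range is limited). The gripper opens to 87 mm and grips with 3 to 60 N. Pads are 19 mm wide; open, the fingers measure 117 mm over their backs; the gripper's body (75 mm by 190 mm) begins 51 mm behind the grasp point.
Start: joints at [-82.993, 30.224, 82.088, -0, 67.689, -10.227], TCP at [0.185, -0.597, 0.24] pointing down, gripper open.
Joint ranges: [-176.69, 176.69], [-43.24, 126.21], [12.49, 139.97], [-82, 262], [0, 151.66], [-163.58, 163.58]. Speed limits (degrees/s): [159.86, 159.86, 180, 180, 180, 180].

INTERFACE

Orientations are given as a 3x3 rotation matrix whose columns are the frame's x, y, z axes.
In Python, from rig import bot, imaging, finder gives the robot as it stands. The module is installed in compiled form; this text tells all that it offers.
- The arm moves only by the tool play_rows, never from a script. Its argument "motion" is a list that holds one entry, the list of rows, each a list of 6 numbers: the shift along the tool's x, y, z in fractions of the full range, 1 being 1 m, then the turn, a rotation vector about the tool's x, y, z in shares of 120 degrees (1.0 is 120 degrees). In form: [[[dx, dy, dz, wx, wy, wz], ...]]. A call has 1 to 8 rows; each row is the pose to reach, as a shift and turn from the pose commanded when the call began, along the tool's axes at that moment; what a row does not reach only later rows make up. A row lasts 1/12 s, in which the tool goes at most 41.7 mm and 7.16 degrees, less where a joint would pass 70% of its speed; a pose out of reach is approached as far as the arm can. No shift or turn number may pass 1 either way. A call with a gripper value outside its range is refused whole. "fingers" is the finger opening in m, from 0 to 0.087, set as the call begins (left out, the last holds). The fingers move at their own pace and stop on an object; the grip force is fixed at half the most. Time passes only in rows, so rows that repeat a pose let the fingers close. It gives the time, the measured TCP pose, the force, the opening and the grip force at its end, in the units of the state.
- bot.read_state(): the state, without advancing time (a new reading comes with each control period).
- imaging.capture(name): name is "side" or "top" or "wrist"; returns a dict with "frame" (480x640x3 uint8, red, green, blue), "camera_matrix" (3x3 intrinsics, pixels), "R" (3x3) and "t" (3): a world point X has camera coordinates R X + t. Camera axes: x right, y down, z forward; pixel columns grow to the right and rows downward; lengths in m; the calibration is good to about 2 mm. The wrist camera is an equidistant fisheye: a pixel r from the principal point sees the ray r / f radians off the axis. A picture is of the moment at which its call begins. There is no depth.
- bot.hand_in(): hands the job in; it is judged then, once.
Trained networks look in the newest picture that a camera, given by its name, has taken for a name from the list of things; names that differ only in an ending like _2 or _b are one class to them, and where a whole thing is asked for, a point or a joint stands for the part that bears it (a point fixed in the world has none). Each returns a list of dicts, best first, with "confidence" (0 to 1); they miss things now and then, are a little off and sometimes report something else, mostly with a low value. They report only what shows in the picture. A call takes as long as a camera call. They do not tell look-alikes from the thing itself.
- finder.recognise(camera, name): "at" ([x, y, z] in m, in world coordinates, good to about 4 mm: the middle of the surface that is visible of it).
- finder.outline_of(camera, name): "pixels" (480x640 bool, what is visible of it).
The state is a dict: "time_s": time; "joint_positions": joint angles; "qvel": joint speeds; "tau": joint torques, N m; "position": TCP position; "tcp_rot": TCP orientation; "force": force on the tool from outside, world axes, zero at the start; "moment": the same for the moment, N m; "opening": opening from 0.0 (shut) to 1.0 (fully open); "grasp_force": force on a finger pad.
Only numpy, scipy, OpenCV 4.12 (cv2) and the standard library are available. Lean on these libraries where they do the work, as an engineer would, in place of code of your own. Each camera call takes 0.05 s, during which the arm holds its last target. There are 200 camera calls.

## Working session

There is one attempt and no reset: what is moved stays moved. The work goes in short steps, Python scripts to look and compute and a tool call to move; the robot and the scene stay as the last step left them, time stands still between calls to the robot, and variables do not carry over. Pictures are saved under pics/ and viewed, at most 10 in all, crops included, and the job is handed in when it is done.

Besides the shell and the picture viewer there is one more tool, called after "Call:" as name([rows], argument=value, ...), one row to a line, values as JSON. play_rows: Moves the arm, as the interface text tells. Its arguments: {"type":"object","properties":{"motion":{"type":"array"},"fingers":{"type":"number"}},"required":["motion"]}

```bash
mkdir -p pics; cat > h.py <<'E'
import numpy as np, cv2
from rig import bot, imaging, finder
def snap(n,f=None):
    c=imaging.capture(n)
    if f: cv2.imwrite('pics/'+f,c['frame'][:,:,::-1])
    return c
def ray(c,u,v,z):
    K,R,t=map(np.array,(c['camera_matrix'],c['R'],c['t']))
    d=R.T@np.linalg.solve(K,[u,v,1.]); o=-R.T@t
    return o+d*(z-o[2])/d[2]
def proj(c,X):
    K,R,t=map(np.array,(c['camera_matrix'],c['R'],c['t']))
    p=K@(R@np.array(X)+t); return p[:2]/p[2]
E
python3 - <<'E'
from h import *
for n in('top','side'):
    c=snap(n,n+'1.png')
    print(n,np.round(-np.array(c['R']).T@c['t'],3))
    for k in('rinser','tray','tray_pull','star','tumbler','mug','sauce_white','bar_mat'):
        try: print(k,[(round(d['confidence'],2),np.round(d['at'],3).tolist(),proj(c,d['at']).round().tolist()) for d in finder.recognise(n,k)[:4]])
        except Exception as e: print(k,e)
s=bot.read_state();print(s['time_s'],s['position'],np.round(s['tcp_rot'],3),s['force'])
E
```

```text
top [ 0.429 -0.189  1.098]
rinser [(0.82, [0.565, -0.339, 0.051], [390.0, 214.0]), (0.4, [0.545, 0.124, 0.104], [175.0, 221.0])]
tray [(0.91, [0.499, -0.336, 0.016], [388.0, 245.0])]
tray_pull [(0.91, [0.494, -0.341, 0.015], [390.0, 247.0])]
star [(0.7, [0.594, -0.342, 0.08], [393.0, 199.0])]
tumbler [(0.84, [0.545, 0.124, 0.106], [175.0, 221.0])]
mug [(0.97, [0.531, 0.013, 0.099], [228.0, 228.0])]
sauce_white [(0.65, [0.581, -0.51, 0.135], [479.0, 201.0])]
bar_mat [(0.77, [0.505, 0.079, 0.006], [207.0, 243.0]), (0.47, [0.591, -0.338, 0.082], [392.0, 201.0])]
side [ 0.543 -0.995  0.814]
rinser [(0.63, [0.566, -0.356, 0.048], [330.0, 313.0])]
tray [(0.69, [0.532, -0.012, 0.083], [316.0, 205.0]), (0.66, [0.487, -0.342, 0.014], [294.0, 317.0])]
tray_pull [(0.83, [0.492, -0.345, 0.01], [296.0, 320.0]), (0.64, [0.589, -0.548, 0.112], [345.0, 374.0])]
star [(0.67, [0.594, -0.348, 0.083], [343.0, 299.0])]
tumbler [(0.86, [0.534, -0.156, 0.066], [316.0, 245.0]), (0.61, [0.554, 0.113, 0.093], [324.0, 176.0])]
mug [(0.68, [0.53, -0.009, 0.081], [315.0, 205.0])]
sauce_white [(0.58, [0.587, -0.548, 0.11], [344.0, 375.0]), (0.43, [0.492, -0.347, 0.012], [296.0, 320.0])]
bar_mat [(0.69, [0.492, 0.034, 0.008], [302.0, 216.0]), (0.62, [0.593, -0.349, 0.082], [343.0, 300.0])]
0.9 [ 0.18521303 -0.59689849  0.23956031] [[ 0.955  0.296  0.   ]
 [ 0.296 -0.955  0.   ]
 [ 0.     0.    -1.   ]] [-0.40169298  0.89577232 -0.06208584]
```

View pics/top1.png

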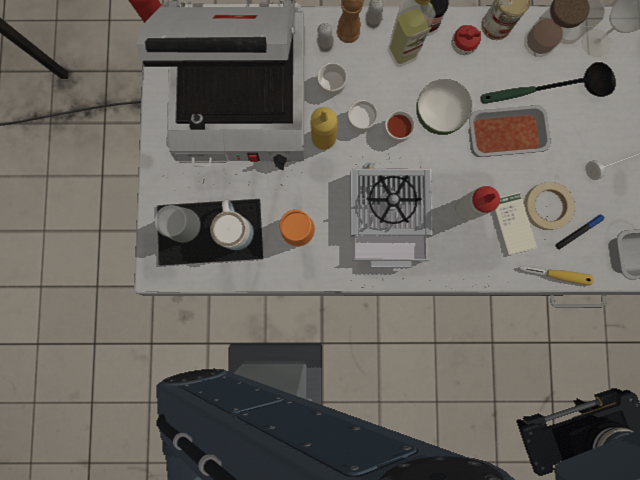

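View pics/side1.png

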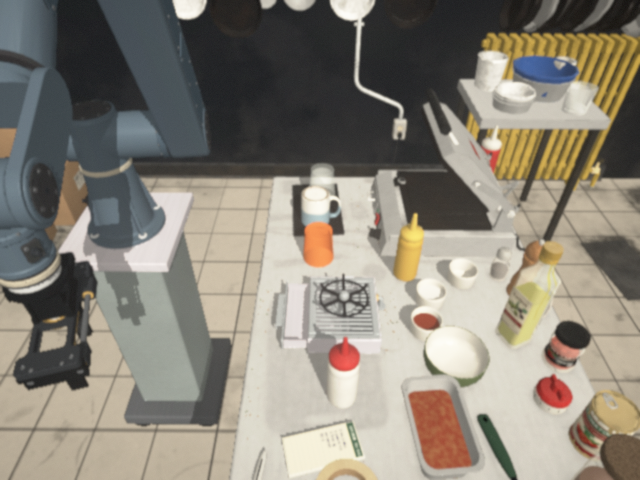

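The top view shows the clear tumbler at (176,221), the mug at (231,230) and the rinser at (391,203) with its tray out, the pull at about (390,264). It also shows the sauce bottle at (486,199). 

Could be taken for the tumbler: the orange cup (297,227), the mug (231,230) and the white cup (362,115). By the description I choose the clear one at (176,221), and check it close up.

```bash
python3 - <<'E'
from h import *
c=snap('top')
a=c['frame'][185:285,340:450]; b=c['frame'][190:275,145:275]
A=cv2.resize(a,None,fx=4.5,fy=4.5,interpolation=cv2.INTER_CUBIC); B=cv2.resize(b,(390*1,255),interpolation=cv2.INTER_CUBIC)
# add grid ticks
im=np.zeros((600,800,3),np.uint8)
A=cv2.resize(c['frame'][160:275,340:440],(400,460),interpolation=cv2.INTER_CUBIC)
B=cv2.resize(c['frame'][190:275,145:245],(400,340),interpolation=cv2.INTER_CUBIC)
im[:460,:400]=A; im[:340,400:]=B
cv2.imwrite('pics/crop1.png',im[:,:,::-1])
for k in('tray','tumbler','rinser','bar_mat','star'):
    d=finder.outline_of('top',k)
    if d:
        m=d[0]['pixels'].astype(np.uint8); ys,xs=np.nonzero(m)
        print(k,round(d[0]['confidence'],2),m.sum(),xs.min(),xs.max(),ys.min(),ys.max(),cv2.minAreaRect(np.c_[xs,ys].astype(np.float32)))
# scale refs
for z in (0,.01,.032,.052,.082,.101): print(z,ray(c,176,221,z).round(4),ray(c,393,199,z).round(4))
E
```

```text
tray 0.65 2607 352 427 205 267 ((389.5, 236.0), (75.0, 62.0), 0.0)
tumbler 0.67 1267 155 199 206 241 ((177.0283203125, 223.15097045898438), (44.916900634765625, 33.79069519042969), 15.945394515991211)
rinser 0.91 7617 350 431 162 268 ((390.5, 215.0), (106.0, 81.0), 90.0)
bar_mat 0.89 3642 157 262 199 264 ((208.79031372070312, 231.21548461914062), (61.130916595458984, 105.42375183105469), 86.34777069091797)
star 0.61 999 366 420 175 224 ((393.0480041503906, 199.74815368652344), (48.54103469848633, 53.998538970947266), 87.79740142822266)
0 [0.5578 0.1547 0.    ] [ 0.6082 -0.3529  0.    ]
0.01 [0.5566 0.1516 0.01  ] [ 0.6065 -0.3514  0.01  ]
0.032 [0.554  0.1447 0.032 ] [ 0.603  -0.3481  0.032 ]
0.052 [0.5517 0.1385 0.052 ] [ 0.5997 -0.3451  0.052 ]
0.082 [0.5482 0.1291 0.082 ] [ 0.5948 -0.3406  0.082 ]
0.101 [0.546  0.1231 0.101 ] [ 0.5917 -0.3378  0.101 ]
```

View pics/crop1.png

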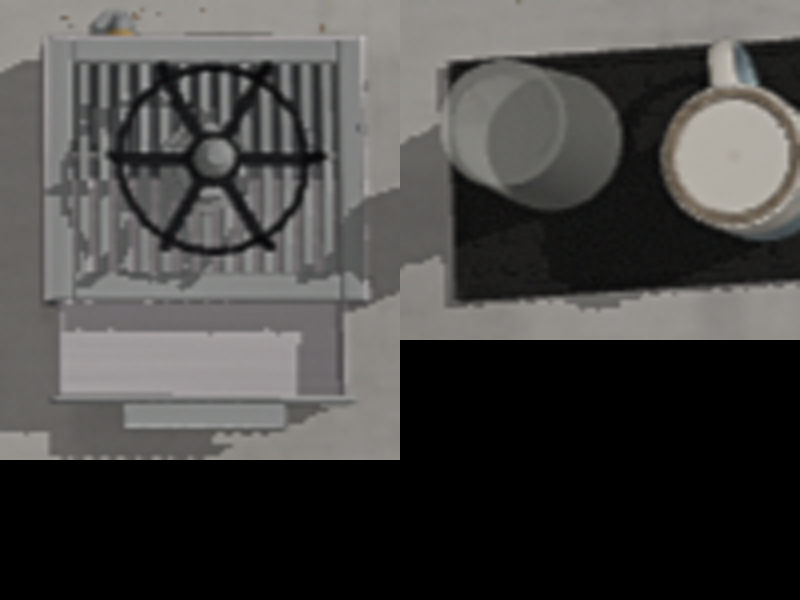

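The crop confirms clear glass, standing mouth down: base circle centre near (170.8,220.6), rim centre near (183.6,225). The rinser's star is at (393,199.5) and the pull's front edge runs about (371..411, 267.5).

```bash
python3 - <<'E'
from h import *
c=snap('top'); f=lambda u,v,z:ray(c,u,v,z).round(4)
print('base',f(170.8,220.6,.101),'rim',f(183.6,225,.01))
print('star arms mid',f(394.2,199.2,.088),'ring',f(392.9,200,.082),'nozzle',f(393.3,198.7,.097))
L,Rr=f(350.5,235,.052),f(432.5,235,.052);print('front',L,Rr)
L2,R2=f(351,169.3,.052),f(431,169.3,.052);print('back',L2,R2)
print('pull',f(370.8,267.3,.039),f(411.3,267.3,.039),'pipe',f(368,163,.03))
w=snap('wrist','w1.png'); s=bot.read_state(); Rt=np.array(s['tcp_rot'])
print('wristcam in tool', (Rt.T@(-np.array(w['R']).T@w['t']-s['position'])).round(4)); print((np.array(w['R'])@Rt).round(3), w['camera_matrix'])
E
```

```text
base [0.5469 0.1342 0.101 ] rim [0.5472 0.1338 0.01  ]
star arms mid [ 0.5934 -0.3423  0.088 ] ring [ 0.5926 -0.3403  0.082 ] nozzle [ 0.593 -0.339  0.097]
front [ 0.5193 -0.2494  0.052 ] [ 0.5187 -0.4312  0.052 ]
back [ 0.6675 -0.2519  0.052 ] [ 0.667  -0.4317  0.052 ]
pull [ 0.448  -0.2948  0.039 ] [ 0.4477 -0.385   0.039 ] pipe [ 0.6872 -0.2924  0.03  ]
wristcam in tool [ 0.0809  0.0013 -0.1457]
[[-0.001  1.    -0.001]
 [-0.956 -0.001 -0.293]
 [-0.293  0.001  0.956]] [[371.64829954   0.         317.57943689]
 [  0.         371.64829954 239.33111865]
 [  0.           0.           1.        ]]
```

Measured against the given sizes:
- **Rinser:** width comes out at 181 mm and depth at 148 mm. Its centre is (0.593, -0.340), yaw about 0°.
- **Tray:** the pull edge is at x = 0.448 and home is 0.499, so it stands out about 51 mm.
- **Tumbler:** (0.547, 0.134). Base and rim agree.

Next I move in front of the pull.

Units first: turns go in shares of 120 degrees. So 17.2 degrees / 120 = 0.1433.

Call:
play_rows([
  [[0.034,-0.023,0,0,0,0.05],[0.068,-0.046,0,0,0,0.1],[0.102,-0.069,0,0,0,0.1433],[0.136,-0.0925,0,0,0,0.1433],[0.17,-0.116,0,0,0,0.1433],[0.204,-0.139,0,0,0,0.1433],[0.238,-0.162,0,0,0,0.1433],[0.272,-0.185,0,0,0,0.1433]],
], fingers=0)

```text
time_s: 1.97
position: [0.3911, -0.338, 0.2398]
tcp_rot: [[1.0, 0.0, 0.0], [0.0, -1.0, -0.0], [0.0, 0.0, -1.0]]
force: [0.1, 0.2, 0.2]
opening: 0.48
grasp_force: 0.0
```

Call:
play_rows([
  [[0,0,0.03,0,0,0],[0,0,0.06,0,0,0],[0,0,0.09,0,0,0],[0,0,0.12,0,0,0],[0,0,0.15,0,0,0],[0,0,0.18,0,0,0],[0,0,0.2,0,0,0],[0,0,0.2,0,0,0]],
])

```text
time_s: 2.63
position: [0.3886, -0.3377, 0.036]
tcp_rot: [[1.0, 0.0, -0.005], [0.0, -1.0, 0.006], [-0.005, -0.006, -1.0]]
force: [-0.1, 0.8, -0.4]
opening: 0.008
grasp_force: 0.0
```

```bash
python3 - <<'E'
from h import *
s=bot.read_state();print(s['time_s'],np.round(s['position'],4),np.round(s['tcp_rot'],3).tolist(),s['force'],s['opening'])
E
```

```text
2.6333 [ 0.3886 -0.3377  0.036 ] [[1.0, 0.0, -0.005], [0.0, -1.0, 0.006], [-0.005, -0.006, -1.0]] [-0.14235865  0.83080555 -0.4374474 ] 0.0076583033643630935
```

Call:
play_rows([
  [[0.015,0.002,0,0,0,0],[0.03,0.002,0,0,0,0],[0.045,0.002,0,0,0,0],[0.055,0.002,0,0,0,0],[0.065,0.002,0,0,0,0],[0.075,0.002,0,0,0,0],[0.083,0.002,0,0,0,0],[0.09,0.002,0,0,0,0]],
])

```text
time_s: 3.3
position: [0.4809, -0.3417, 0.04]
tcp_rot: [[1.0, 0.001, 0.0], [0.001, -1.0, -0.0], [0.0, 0.0, -1.0]]
force: [-2.4, -1.1, 0.4]
opening: 0.009
grasp_force: 1.0
```

Call:
play_rows([
  [[0.001,0,0,0,0,0],[0.002,0,0,0,0,0],[0.003,0,0,0,0,0],[0.004,0,0,0,0,0]],
])

```text
time_s: 3.63
position: [0.4836, -0.3412, 0.0394]
tcp_rot: [[1.0, 0.0, -0.001], [0.0, -1.0, 0.001], [-0.001, -0.001, -1.0]]
force: [-1.4, -0.5, 0.2]
opening: -0.001
grasp_force: 0.8
```

Call:
play_rows([
  [[0.001,0,0,0,0,0],[0.002,0,0,0,0,0],[0.003,0,0,0,0,0],[0.003,0,0,0,0,0]],
])

```text
time_s: 3.97
position: [0.4871, -0.3413, 0.0394]
tcp_rot: [[1.0, 0.0, -0.0], [0.0, -1.0, 0.001], [-0.0, -0.001, -1.0]]
force: [-1.3, 0.7, 0.8]
opening: 0.009
grasp_force: 0.6
```

Still sliding with light friction, so I keep going in small steps until the force rises.

Call:
play_rows([
  [[0.001,0,0,0,0,0],[0.002,0,0,0,0,0],[0.003,0,0,0,0,0],[0.003,0,0,0,0,0]],
])

```text
time_s: 4.3
position: [0.4899, -0.3413, 0.0394]
tcp_rot: [[1.0, 0.001, -0.001], [0.001, -1.0, 0.001], [-0.001, -0.001, -1.0]]
force: [-1.7, 0.6, 0.7]
opening: 0.002
grasp_force: 1.2
```

Call:
play_rows([
  [[0.001,0,0,0,0,0],[0.002,0,0,0,0,0],[0.002,0,0,0,0,0]],
])

```text
time_s: 4.55
position: [0.49, -0.3412, 0.0394]
tcp_rot: [[1.0, 0.002, -0.005], [0.002, -1.0, 0.002], [-0.005, -0.002, -1.0]]
force: [-7.9, -1.1, 3.0]
opening: 0.005
grasp_force: 3.8
```

The force jumps at x = 0.490, which matches the expected home position (0.499 less half a pad). One slightly firmer push, then retreat and look.

Call:
play_rows([
  [[0.001,0,0,0,0,0],[0.002,0,0,0,0,0],[0.002,0,0,0,0,0]],
])

```text
time_s: 4.8
position: [0.4901, -0.3413, 0.0394]
tcp_rot: [[1.0, 0.002, -0.008], [0.002, -1.0, 0.002], [-0.008, -0.002, -1.0]]
force: [-11.8, -2.0, 4.6]
opening: 0.008
grasp_force: 6.3
```

Call:
play_rows([
  [[-0.02,0,0,0,0,0],[-0.05,0,0,0,0,0],[-0.06,0,-0.03,0,0,0],[-0.06,0,-0.07,0,0,0],[-0.06,0,-0.11,0,0,0],[-0.06,0,-0.15,0,0,0],[-0.06,0,-0.19,0,0,0],[-0.06,0,-0.2,0,0,0]],
])

```text
time_s: 5.47
position: [0.4376, -0.3449, 0.2468]
tcp_rot: [[1.0, 0.0, 0.011], [0.001, -1.0, -0.011], [0.011, 0.011, -1.0]]
force: [0.3, -0.5, -0.1]
opening: 0.005
grasp_force: 0.0
```

Call:
play_rows([
  [[0.01,-0.03,0,0,0,0],[0.02,-0.07,0,0,0,0],[0.03,-0.11,0,0,0,0],[0.04,-0.15,0,0,0,0],[0.05,-0.19,0,0,0,0],[0.06,-0.23,0,0,0,0],[0.06,-0.27,0,0,0,0],[0.06,-0.3,0,0,0,0]],
], fingers=0.087)

```text
time_s: 6.13
position: [0.4945, -0.0384, 0.2394]
tcp_rot: [[1.0, 0.002, 0.002], [0.002, -1.0, 0.001], [0.002, -0.001, -1.0]]
force: [0.7, -0.1, -0.4]
opening: 0.532
grasp_force: 0.0
```

```bash
python3 - <<'E'
from h import *
s=bot.read_state();print(s['time_s'],np.round(s['position'],4),s['force'],s['opening'])
c=snap('top'); w=snap('wrist')
im=np.zeros((480,800,3),np.uint8)
im[:460,:400]=cv2.resize(c['frame'][160:275,340:440],(400,460),interpolation=cv2.INTER_CUBIC)
im[:300,400:]=cv2.resize(w['frame'],(400,300))
cv2.imwrite('pics/c2.png',im[:,:,::-1])
E
```

```text
6.1333 [ 0.4945 -0.0384  0.2394] [ 0.70267641 -0.11826759 -0.35440623] 0.5315091370156919
```

View pics/c2.png

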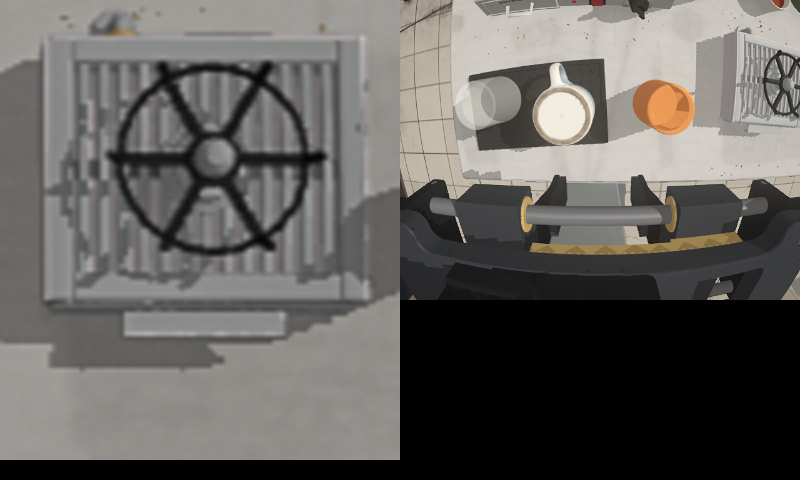

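The tray is home: the pull's front edge is now close against the box at crop (205,335). The wrist view shows the clear tumbler on the left of the mat, with the mug next to it. I move level with the tumbler and measure it with the wrist camera.

Call:
play_rows([
  [[0,-0.03,0,0,0,0],[0,-0.065,0,0,0,0],[0,-0.1,0,0,0,0],[0,-0.135,0,0,0,0],[0,-0.16,0,0,0,0],[0,-0.174,0,0,0,0],[0,-0.174,0,0,0,0],[0,-0.174,0,0,0,0]],
])

```text
time_s: 6.9
position: [0.4945, 0.1325, 0.2394]
tcp_rot: [[1.0, 0.002, 0.001], [0.002, -1.0, -0.0], [0.001, 0.0, -1.0]]
force: [-0.6, -0.4, -0.2]
opening: 0.998
grasp_force: 0.0
```

```bash
cat >> h.py <<'E'
def wproj(c,X):
    K,R,t=map(np.array,(c['camera_matrix'],c['R'],c['t']))
    p=R@np.array(X)+t; th=np.arctan2(np.hypot(p[0],p[1]),p[2]); n=p[:2]/np.hypot(p[0],p[1])
    return K[:2,2]+K[0,0]*th*n
def circ(c,im,x,y,z,d,col):
    P=[wproj(c,[x+d/2*np.cos(a),y+d/2*np.sin(a),z]) for a in np.linspace(0,2*np.pi,60)]
    cv2.polylines(im,[np.int32(np.array(P)*16)],True,col,1,cv2.LINE_AA,4)
E
python3 - <<'E'
from h import *
s=bot.read_state();print(s['time_s'],np.round(s['position'],4),s['opening'])
w=snap('wrist'); im=w['frame'].copy()
print([(d['confidence'],np.round(d['at'],3)) for d in finder.recognise('wrist','tumbler')])
u,v=wproj(w,[.547,.134,.06]).astype(int);print(u,v)
circ(w,im,.547,.134,.101,.068,(255,0,0));circ(w,im,.547,.134,.010,.08,(0,255,0))
v0,u0=max(0,v-75),max(0,u-100)
A=w['frame'][v0:v0+150,u0:u0+200];B=im[v0:v0+150,u0:u0+200];print(u0,v0)
cv2.imwrite('pics/c3.png',cv2.resize(np.hstack([A,B]),None,fx=2,fy=2,interpolation=cv2.INTER_CUBIC)[:,:,::-1])
E
```

```text
6.9 [0.4945 0.1325 0.2394] 0.9978399824702673
[(0.94, array([ 0.54 , -0.105,  0.079])), (0.6, array([0.552, 0.135, 0.098]))]
314 161
214 86
```

View pics/c3.png

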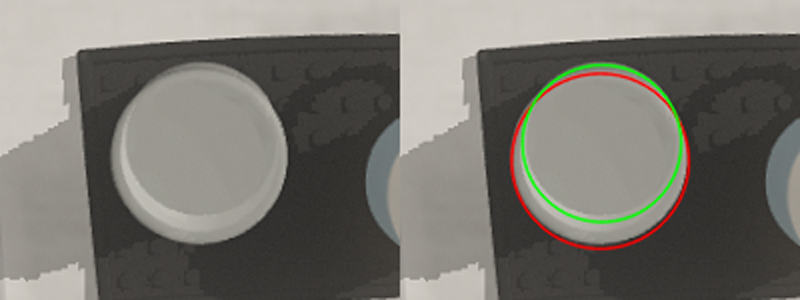

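The wrist view agrees within 2 mm: the outline is at crop (110-288, 62-243), and the base sits slightly further in +x. I refine the tumbler to (0.549, 0.134), move over it and descend.

Call:
play_rows([
  [[0.02,0,0,0,0,0],[0.04,-0.001,0,0,0,0],[0.054,-0.0015,0,0,0,0],[0.054,-0.0015,0,0,0,0],[0.054,-0.0015,0.03,0,0,0],[0.054,-0.0015,0.06,0,0,0],[0.054,-0.0015,0.08,0,0,0],[0.054,-0.0015,0.09,0,0,0]],
])

```text
time_s: 7.67
position: [0.5452, 0.1327, 0.1468]
tcp_rot: [[1.0, -0.001, -0.006], [-0.001, -1.0, -0.0], [-0.006, 0.0, -1.0]]
force: [-0.1, -0.1, -0.9]
opening: 1.002
grasp_force: 0.0
```

Call:
play_rows([
  [[0,0,0.015,0,0,0],[0,0,0.03,0,0,0],[0,0,0.04,0,0,0],[0,0,0.05,0,0,0],[0,0,0.06,0,0,0],[0,0,0.07,0,0,0],[0,0,0.07,0,0,0]],
])

```text
time_s: 8.25
position: [0.5468, 0.1338, 0.0779]
tcp_rot: [[1.0, 0.0, -0.003], [0.0, -1.0, -0.0], [-0.003, 0.0, -1.0]]
force: [-0.6, 0.3, 0.1]
opening: 0.996
grasp_force: 0.0
```

Call:
play_rows([
  [[0,0,0,0,0,0],[0,0,0,0,0,0],[0,0,0,0,0,0],[0,0,0,0,0,0],[0,0,0,0,0,0],[0,0,0,0,0,0]],
], fingers=0.05)

```text
time_s: 8.75
position: [0.5484, 0.1342, 0.0801]
tcp_rot: [[1.0, 0.001, 0.002], [0.001, -1.0, 0.0], [0.002, -0.0, -1.0]]
force: [0.3, 1.1, 1.1]
opening: 0.82
grasp_force: 30.0
```

Gripped at 71 mm with 30 N. Lift and carry over to the star.

Call:
play_rows([
  [[0,0,-0.01,0,0,0],[0,0,-0.03,0,0,0],[0,0,-0.055,0,0,0],[0,0,-0.08,0,0,0],[0,0,-0.105,0,0,0],[0,0,-0.13,0,0,0],[0,0,-0.15,0,0,0],[0,0,-0.16,0,0,0]],
])

```text
time_s: 9.42
position: [0.5488, 0.134, 0.2428]
tcp_rot: [[1.0, 0.001, 0.005], [0.001, -1.0, 0.0], [0.005, -0.0, -1.0]]
force: [-0.1, 0.1, -2.6]
opening: 0.82
grasp_force: 29.9
```

Call:
play_rows([
  [[0,0.015,0,0,0,0],[0.005,0.045,0,0,0,0],[0.01,0.08,0,0,0,0],[0.015,0.115,0,0,0,0],[0.02,0.15,0,0,0,0],[0.025,0.185,0,0,0,0],[0.03,0.22,0,0,0,0],[0.035,0.255,0,0,0,0]],
])

```text
time_s: 10.08
position: [0.5821, -0.1225, 0.2389]
tcp_rot: [[1.0, 0.0, -0.002], [0.0, -1.0, 0.001], [-0.002, -0.001, -1.0]]
force: [0.4, 0.3, -1.5]
opening: 0.816
grasp_force: 29.9
```

Call:
play_rows([
  [[0.003,0.035,0,0,0,0],[0.006,0.07,0,0,0,0],[0.009,0.105,0,0,0,0],[0.009,0.14,0,0,0,0],[0.009,0.17,0,0,0,0],[0.009,0.195,0,0,0,0],[0.009,0.21,0,0,0,0],[0.009,0.22,0,0,0,0]],
])

```text
time_s: 10.75
position: [0.5913, -0.3427, 0.2386]
tcp_rot: [[1.0, -0.001, -0.001], [-0.001, -1.0, 0.001], [-0.001, -0.001, -1.0]]
force: [-1.3, 0.2, -3.2]
opening: 0.815
grasp_force: 29.9
```

Call:
play_rows([
  [[0,0,0,0,0,0],[0,0,0.02,0,0,0],[0,0,0.035,0,0,0],[0,0,0.05,0,0,0],[0,0,0.05,0,0,0],[0,0,0.05,0,0,0]],
])

```text
time_s: 11.25
position: [0.5918, -0.3387, 0.1887]
tcp_rot: [[1.0, 0.002, -0.002], [0.002, -1.0, 0.003], [-0.002, -0.003, -1.0]]
force: [0.6, 0.3, -1.5]
opening: 0.818
grasp_force: 29.9
```

```bash
python3 - <<'E'
from h import *
s=bot.read_state();print(s['time_s'],np.round(s['position'],4),np.round(s['tcp_rot'],4).tolist(),s['force'],s['opening'],s['grasp_force'])
w=snap('wrist'); c=snap('side')
p=np.array(s['position'])
print(proj(c,[.593,-.3405,.082]),proj(c,p))
S=c['frame'][200:380,260:440]
im=np.zeros((600,800,3),np.uint8)
im[:400,:400]=cv2.resize(S,(400,400),interpolation=cv2.INTER_CUBIC)
W=w['frame'].copy()
circ(w,W,.593,-.3405,.082,.093,(255,0,0)); circ(w,W,p[0],p[1],p[2]-.070,.08,(0,255,0))
im[:300,400:]=cv2.resize(w['frame'],(400,300)); im[300:,400:]=cv2.resize(W,(400,300))
cv2.imwrite('pics/c4.png',im[:,:,::-1])
E
```

```text
11.25 [ 0.5918 -0.3387  0.1887] [[1.0, 0.0023, -0.0024], [0.0023, -1.0, 0.0026], [-0.0024, -0.0026, -1.0]] [ 0.57972788  0.30445991 -1.51809763] 0.8177706444602652 29.87466551210673
[342.67405133 296.93961989] [344.0935825  260.23866232]
```

View pics/c4.png

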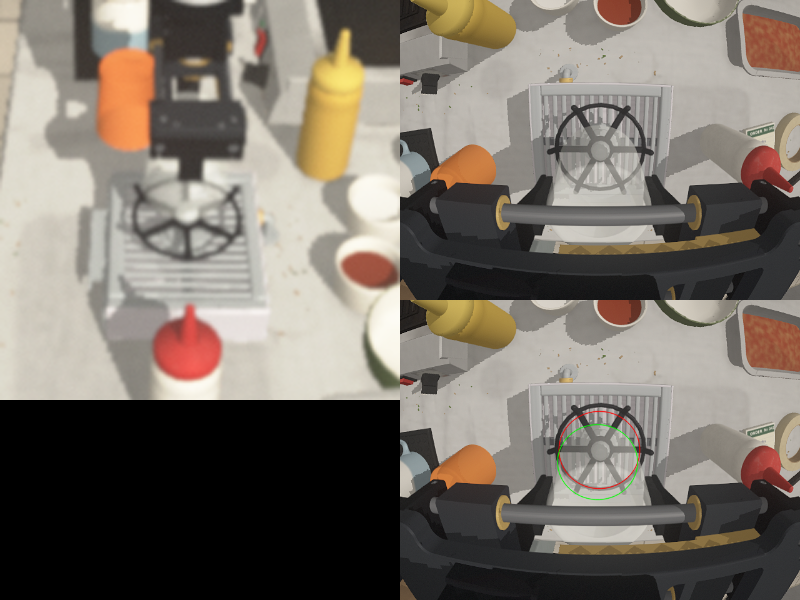

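The tumbler is held over the star. In the wrist view the star hub is at crop (600,150), close to the predicted circle. A closer crop checks the centring.

```bash
python3 - <<'E'
from h import *
s=bot.read_state();p=np.array(s['position'])
w=snap('wrist'); sl=np.s_[150:350,220:420]
big=lambda d:cv2.resize(d,None,fx=2,fy=2,interpolation=cv2.INTER_CUBIC)
W=w['frame'].copy(); 
circ(w,W,.593,-.3405,.097,.022,(255,0,0)); circ(w,W,.593,-.3405,.094,.110,(255,0,0)); circ(w,W,p[0],p[1],p[2]-.070,.08,(0,255,0))
cv2.imwrite('pics/c5.png',np.hstack([big(w['frame'][sl]),big(W[sl])])[:,:,::-1])
E
```

```text
(no output)
```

View pics/c5.png

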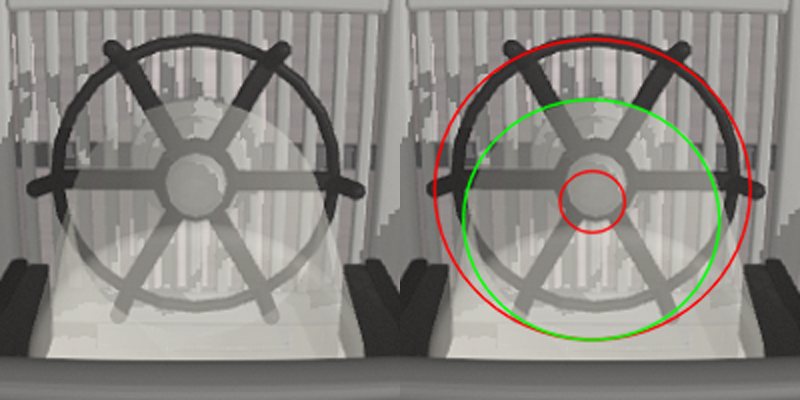

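```bash
python3 - <<'E'
from h import *
from scipy.optimize import least_squares
w=snap('wrist'); tip=np.array([(283,47),(112,47),(35,188),(120,317),(273,317),(358,188)],float)/2+[220,150]
# order: 30deg off +x toward -y (image right=-y)
a0=np.radians([-30,30,90,150,210,270])
def res(q,z):
    return np.concatenate([wproj(w,[q[0]+q[2]*np.cos(a+q[3]),q[1]+q[2]*np.sin(a+q[3]),z])-t for a,t in zip(a0,tip)])
for z in(.085,.09,.094,.1):
    r=least_squares(res,[.593,-.34,.055,0],args=(z,),x_scale=[.01,.01,.01,.1]); print(z,r.x.round(4),r.cost.round(2))
r=least_squares(lambda q:wproj(w,[q[0],q[1],.097])-np.array([195/2+220,184/2+150]),[.593,-.34]);print('nozzle .097',r.x.round(4))
r=least_squares(lambda q:wproj(w,[q[0],q[1],.085])-np.array([195/2+220,184/2+150]),[.593,-.34]);print('nozzle .085',r.x.round(4))
# rinser top edge front/back/sides in wrist?
c=snap('top'); tip2=np.array([(108,157),(326,157),(163,66),(268,66),(165,247),(269,247)])/4+[340,160]
a2=np.radians([90,270,30,-30,150,210])
for z in(.085,.094):
    r=least_squares(lambda q:np.concatenate([proj(c,[q[0]+q[2]*np.cos(a+q[3]),q[1]+q[2]*np.sin(a+q[3]),z])-t for a,t in zip(a2,tip2)]),[.593,-.34,.055,0],x_scale=[.01,.01,.01,.1]);print('top',z,r.x.round(4),r.cost.round(2))
s=snap('side'); print(finder.recognise('side','star')[:1],finder.recognise('wrist','star')[:1])
E
```

```text
0.085 [ 0.5936 -0.3429  0.0586 -0.0011] 0.83
0.09 [ 0.5952 -0.3429  0.0574 -0.0011] 0.83
0.094 [ 0.5965 -0.3428  0.0565 -0.0011] 0.83
0.1 [ 0.5984 -0.3428  0.0551 -0.0011] 0.83
nozzle .097 [ 0.5993 -0.3422]
nozzle .085 [ 0.5955 -0.3422]
top 0.085 [ 0.5941 -0.3426  0.0577 -0.0067] 0.69
top 0.094 [ 0.5927 -0.3412  0.0571 -0.0067] 0.69
[{'at': [0.5889, -0.3714, 0.1494], 'confidence': 0.67}] [{'at': [0.6305, -0.3395, 0.0843], 'confidence': 0.82}]
```

Wrist and top fits put the star at about (0.595, -0.342). The rim appears about 2 mm short in x and 3 mm off in y, so I correct that and then lower to just above the arms.

Call:
play_rows([
  [[0.002,0.003,0,0,0,0],[0.002,0.003,0,0,0,0],[0.002,0.003,0,0,0,0],[0.002,0.003,0.006,0,0,0],[0.002,0.003,0.012,0,0,0],[0.002,0.003,0.018,0,0,0],[0.002,0.003,0.02,0,0,0],[0.002,0.003,0.02,0,0,0]],
])

```text
time_s: 12.32
position: [0.5935, -0.3434, 0.168]
tcp_rot: [[1.0, 0.001, -0.002], [0.001, -1.0, 0.002], [-0.002, -0.002, -1.0]]
force: [0.2, 0.9, -2.0]
opening: 0.819
grasp_force: 29.9
```

```bash
python3 - <<'E'
from h import *
s=bot.read_state();p=np.array(s['position']);print(s['time_s'],p,s['force'])
w=snap('wrist'); sl=np.s_[150:350,220:420]
p=np.array(bot.read_state()['position']);print(p)
big=lambda d:cv2.resize(d,None,fx=2,fy=2,interpolation=cv2.INTER_CUBIC)
W=w['frame'].copy(); circ(w,W,p[0],p[1],p[2]-.070,.08,(0,255,0)); circ(w,W,.5955,-.3428,.090,.115,(255,0,0))
cv2.imwrite('pics/c6.png',np.hstack([big(w['frame'][sl]),big(W[sl])])[:,:,::-1])
E
```

```text
12.3167 [ 0.59348901 -0.34341586  0.16799702] [ 0.19232086  0.86762745 -2.01484568]
[ 0.59383591 -0.34366684  0.16863736]
```

View pics/c6.png

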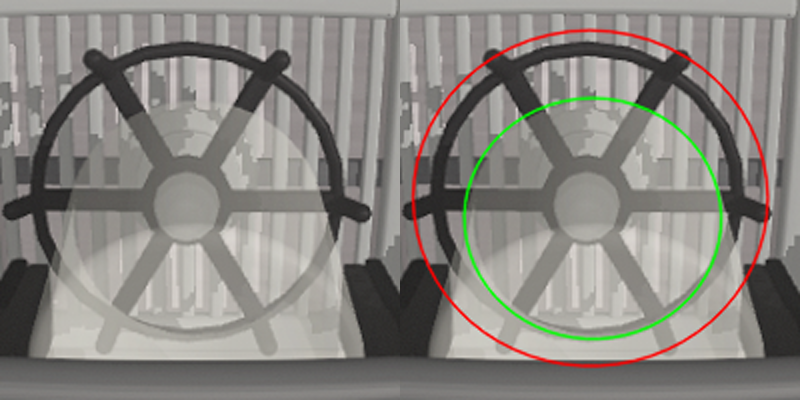

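```bash
python3 - <<'E'
from h import *
from scipy.optimize import least_squares
w=snap('wrist');print(bot.read_state()['position']); tip=np.array([(280,62),(95,60),(10,210),(103,348),(268,348),(362,213)],float)/2+[220,150]
a0=np.radians([-30,30,90,150,210,270])
for z in(.085,.09,.094):
    r=least_squares(lambda q:np.concatenate([wproj(w,[q[0]+q[2]*np.cos(a+q[3]),q[1]+q[2]*np.sin(a+q[3]),z])-t for a,t in zip(a0,tip)]),[.593,-.34,.055,0],x_scale=[.01,.01,.01,.1]); print(z,r.x.round(4),r.cost.round(2))
for z in(.097,.084):
    r=least_squares(lambda q:wproj(w,[q[0],q[1],z])-np.array([187/2+220,206/2+150]),[.593,-.34]);print('nozzle',z,r.x.round(4))
E
```

```text
[ 0.5941291  -0.3439444   0.16918476]
0.085 [ 0.5928 -0.3421  0.0585 -0.0094] 1.73
0.09 [ 0.5946 -0.3421  0.0572 -0.0094] 1.73
0.094 [ 0.5961 -0.3422  0.0562 -0.0094] 1.73
nozzle 0.097 [ 0.5997 -0.3425]
nozzle 0.084 [ 0.5951 -0.3424]
```

Star relative to tool: +1 mm in x, and the tool is about 2 mm too far to -y. I correct that and lower onto the arms.

Call:
play_rows([
  [[0.001,-0.002,0,0,0,0],[0.001,-0.002,0.003,0,0,0],[0.001,-0.002,0.006,0,0,0],[0.001,-0.002,0.009,0,0,0],[0.001,-0.002,0.012,0,0,0],[0.001,-0.002,0.014,0,0,0],[0.001,-0.002,0.014,0,0,0],[0.001,-0.002,0.014,0,0,0]],
])

```text
time_s: 13.08
position: [0.595, -0.342, 0.1552]
tcp_rot: [[1.0, 0.001, -0.0], [0.001, -1.0, 0.0], [-0.0, -0.0, -1.0]]
force: [0.2, 0.1, -1.7]
opening: 0.817
grasp_force: 29.9
```

Call:
play_rows([
  [[0,0,0.002,0,0,0],[0,0,0.004,0,0,0],[0,0,0.006,0,0,0],[0,0,0.006,0,0,0]],
])

```text
time_s: 13.42
position: [0.5956, -0.3423, 0.1503]
tcp_rot: [[1.0, 0.001, 0.001], [0.001, -1.0, -0.001], [0.001, 0.001, -1.0]]
force: [-0.0, 0.3, 4.7]
opening: 0.819
grasp_force: 30.1
```

Contact is where expected: spring force of about 6 N and no side force. I press on.

Call:
play_rows([
  [[0,0,0.002,0,0,0],[0,0,0.004,0,0,0],[0,0,0.006,0,0,0],[0,0,0.008,0,0,0],[0,0,0.008,0,0,0]],
])

```text
time_s: 13.83
position: [0.5956, -0.3423, 0.1423]
tcp_rot: [[1.0, 0.001, 0.001], [0.001, -1.0, -0.001], [0.001, 0.001, -1.0]]
force: [-1.8, 1.0, 6.9]
opening: 0.815
grasp_force: 30.2
```

Call:
play_rows([
  [[0,0,0.002,0,0,0],[0,0,0.004,0,0,0],[0,0,0.005,0,0,0],[0,0,0.005,0,0,0]],
])

```text
time_s: 14.17
position: [0.5957, -0.3423, 0.1379]
tcp_rot: [[1.0, 0.001, 0.001], [0.001, -1.0, -0.001], [0.001, 0.001, -1.0]]
force: [-1.5, 1.4, 9.1]
opening: 0.819
grasp_force: 30.2
```

Call:
play_rows([
  [[0,0,0.001,0,0,0],[0,0,0.001,0,0,0],[0,0,0.001,0,0,0]],
])

```text
time_s: 14.42
position: [0.5957, -0.3423, 0.1372]
tcp_rot: [[1.0, 0.001, 0.002], [0.001, -1.0, -0.001], [0.002, 0.001, -1.0]]
force: [-1.6, 1.6, 8.8]
opening: 0.815
grasp_force: 30.2
```

Call:
play_rows([
  [[0,0,0.001,0,0,0],[0,0,0.001,0,0,0],[0,0,0.001,0,0,0]],
])

```text
time_s: 14.67
position: [0.5957, -0.3423, 0.1363]
tcp_rot: [[1.0, 0.001, 0.002], [0.001, -1.0, -0.001], [0.002, 0.001, -1.0]]
force: [-0.8, 2.0, 9.9]
opening: 0.818
grasp_force: 30.2
```

Call:
play_rows([
  [[0,0,0.001,0,0,0],[0,0,0.001,0,0,0],[0,0,0.001,0,0,0]],
])

```text
time_s: 14.92
position: [0.5958, -0.3423, 0.1358]
tcp_rot: [[1.0, 0.001, 0.002], [0.001, -1.0, -0.001], [0.002, 0.001, -1.0]]
force: [-2.2, 1.6, 10.4]
opening: 0.822
grasp_force: 30.3
```

Call:
play_rows([
  [[0,0,0.001,0,0,0],[0,0,0.001,0,0,0],[0,0,0.001,0,0,0]],
])

```text
time_s: 15.17
position: [0.5959, -0.3423, 0.1357]
tcp_rot: [[1.0, 0.001, 0.002], [0.001, -1.0, -0.001], [0.002, 0.001, -1.0]]
force: [-1.9, 3.1, 14.6]
opening: 0.82
grasp_force: 30.4
```

Call:
play_rows([
  [[0,0,0.001,0,0,0],[0,0,0.001,0,0,0],[0,0,0.001,0,0,0]],
])

```text
time_s: 15.42
position: [0.596, -0.3423, 0.1356]
tcp_rot: [[1.0, 0.001, 0.003], [0.001, -1.0, -0.002], [0.003, 0.002, -1.0]]
force: [-3.5, 4.0, 18.0]
opening: 0.817
grasp_force: 30.5
```

On the stop: z holds at 0.1356 while the force climbs from 10 to 18 N. One last look before handing in.

```bash
python3 - <<'E'
from h import *
w=snap('wrist'); c=snap('side')
s=bot.read_state();print(s['time_s'],s['position'],s['force'],s['opening'])
cv2.imwrite('pics/c7.png',np.hstack([cv2.resize(w['frame'][150:350,220:420],(400,400)),cv2.resize(c['frame'][160:400,230:470],(400,400))])[:,:,::-1])
E
```

```text
15.5167 [ 0.59594095 -0.34230794  0.13563851] [-3.53415127  3.29115445 18.26992097] 0.8187374954997928
```

View pics/c7.png

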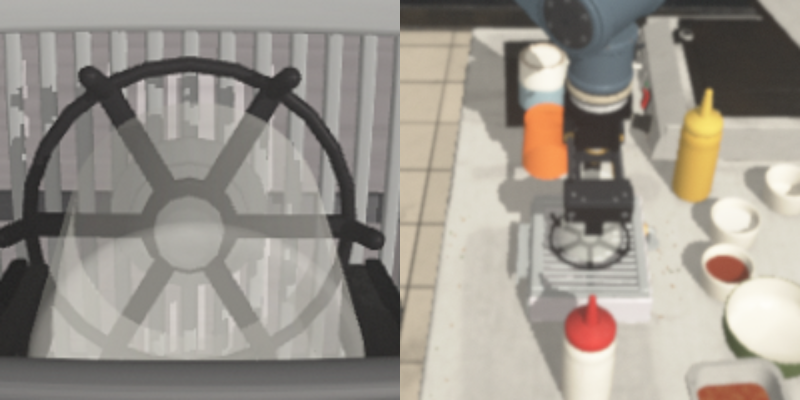

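The rim sits inside the star's ring, around the hub at crop (190,232). The tray is still home, and the mug and sauce bottle have not moved. Handing in.

```bash
python3 -c "
from rig import bot
print(bot.hand_in())"
```

```text
the job is handed in; nothing more can be done
None
```

I pushed the tray fully home, then set the tumbler mouth down on the star, centred by camera to within a few millimetres, and handed in at about 15.5 s with the gripper still pressing it on its stop at about 18 N; the mug and sauce bottle were not touched.

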